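# Meter one ferrite out of a slide-gate hopper

### The arm

A 6-joint arm with a two-finger parallel gripper is mounted at the origin on a cart in front of the work surface, level with it; the furniture and walls round the work are solid. World frame = base frame: x ahead of the robot, y to its left, z up, the work surface at z = 0. Lengths are in m, angles in degrees, forces in N, time in s.
With the tool pointing down it reaches from about 0.375 to 0.975 m from the base axis. Payload 3.8 kg.
Tool frame: the origin (TCP) lies on the centre line of the jaws, within the pads' length; the fingertips stand 22 mm ahead of it and the grasp point (between the pads) lies 3 mm ahead of it; z points along the fingers, y is the line along which they close (so a half turn about z gives the same grasp; the last joint's range is limited). The gripper opens to 85 mm and grips with 20 to 120 N. Pads are 22 mm wide; open, the fingers measure 114 mm over their backs; the gripper's body (76 mm by 85 mm) begins 54 mm behind the grasp point. The pads swing forward as they close: fully open they stand 13 mm farther back than shut.
Start: joints at [67.099, 15.12, 91.902, -0, 72.978, -2.114], TCP at [0.24, 0.631, 0.253] pointing down, gripper open.
Joint ranges: [-150.88, 150.88], [-54.13, 125.18], [17.81, 147.31], [-75.09, 255.09], [0, 152.58], [-146.25, 146.25]. Speed limits (degrees/s): [147.25, 147.25, 180, 180, 180, 180].

### API

Orientations are given as [roll, pitch, yaw] about the fixed x, y, z axes, in that order (R = Rz(yaw) Ry(pitch) Rx(roll)).
In Python, from plant import robot gives the robot as it stands. The module is installed in compiled form; this text tells all that it offers.
- The arm moves only by the tool arm_command, never from a script. Its argument "moves" is text: rows parted by semicolons, each of 6 numbers parted by spaces: the shift along the tool's x, y, z in cm, then the turn, a rotation vector about the tool's x, y, z in degrees. In form: x y z rx ry rz; .... A call has 1 to 20 rows; each row shifts and turns the commanded pose from where the row before left it, along the tool's axes as they then stand; what a row does not reach is not made up. A row lasts 1/8 s, in which the tool goes at most 62.5 mm and 10.7 degrees, less where a joint would pass 70% of its speed; a pose out of reach is approached as far as the arm can. A call is refused whole if a number of a shift passes 6.25 or a number of a turn 10.7, either way. A call with a gripper value outside its range is refused whole. "grip" is the closure, from -1 (fully open) to 1 (shut), set as the call begins (left out, the last holds). The fingers move at their own pace and stop on an object; "force" is the grip in N (left out, the last holds). Time passes only in rows, so rows that do not move let the fingers close. It gives the time, the measured TCP pose, the force, the opening and the grip force at its end, in the units of the state.
- robot.observe(): the state, without advancing time (a new reading comes with each control period).
- robot.snapshot(name): name is "scene" or "side" or "wrist"; returns the picture (384x512x3 uint8, red, green, blue); there is no depth.
- robot.get_calibration(name): a dict with "fovy" (degrees; the focal length in pixels is half the picture's height over the tangent of half this angle, whatever the lens; pixels are square), "cx", "cy" (the principal point, pixels), "extrinsics" (4x4, takes a point from world to camera coordinates). Camera axes: x right, y up, looking along -z (the intrinsics and any distortion apply to the point x, -y, -z); pixel columns grow to the right and rows downward; lengths in m; the calibration is good to about 2 mm. A picture is of the moment at which its call begins: read the wrist's pose just before it. get_calibration takes no time and is no camera call; for the wrist camera it gives the pose at the moment of the call.
- robot.close_job(): hands the job in; it is judged then, once.
The state is a dict: "time_s": time; "joint_pos": joint angles; "joint_vel": joint speeds; "effort": joint torques, N m; "ee_pos": TCP position; "ee_rot": TCP orientation; "ft_force": force on the tool from outside, world axes, zero at the start; "wrist_torque": the same for the moment, N m; "finger_gap": finger opening in m; "grip_force": force on a finger pad.
Only numpy, scipy, OpenCV 4.12 (cv2) and the standard library are available. Lean on these libraries where they do the work, as an engineer would, in place of code of your own. Each camera call takes 0.05 s, during which the arm holds its last target. There are 200 camera calls.

### The job

Two slide-gate hoppers stand on the desk. On the one that holds the grey snap ferrites (the other holds small brass adapters: leave its gate alone), pull the gate by its knob a bit more than half way out so that only the ferrite in the far bay drops into the catch tray below, then push the gate fully shut again and let go of it. The ferrite in the near bay must stay in its bay.

Things in the scene. Friction and masses are not known exactly. Their poses are not given: they have to be found in the camera images.
- hopper: Ferrite hopper, bolted down. Origin under its middle, on the desk; z up, x along the slide, away from the knob. Grey stand 150 (x) by 94 mm, 146 at the feet, 130 high. Two open-topped bays, each 56 (x) by 64 mm, middles at x -30 (near) and +30 (far), walls 71 to 118 mm up. Gate plate top, the bays' floor, 70 mm up. Catch tray below: inside 142 by 86 mm, floor 4 mm up, walls 28 mm high.
- gate (a joint): How far the ferrite hopper's gate is pulled out, m: 0 shut, 0.120 fully out, stops at both ends. Slides level with about 2.5 N friction, stays where left. Pulling uncovers the far bay first: at 0.060 the far ferrite has surely dropped; from 0.062 the near bay is uncovered, but its ferrite is dragged to its bay's front wall and stays up to about 0.085. About 0.070 is right.
- gate_knob (a point): Middle of the ferrite hopper's gate knob, 107 mm above the desk. Upright black cylinder, 24 mm diameter, 86 to 128 mm above the desk, on a 14 mm stem on the gate plate (78 mm wide, top 70 mm up). Axes as the hopper's: the gate pulls out along -x (roughly towards the robot), y across. Shut, it is at x = -105 mm of the hopper, 31 mm clear of the front wall.
- ferrite_far: Grey snap ferrite, a rounded block 20 x 32 x 19 mm, about 45 g, lying on the gate in the far bay. Origin: centre of its underside (70 mm above the desk at the start), z up.
- ferrite_near: The same kind of ferrite lying in the near bay (next to the knob). Origin: centre of its underside, z up.
- gate_b_knob (a point): Middle of the knob of the other, identical hopper, which holds brass adapters and is to be left alone. Axes as for the first knob.
Things that resemble listed ones, but are neither listed nor needed, are in the scene too. What is shaped like the ferrite_near but orange is not meant.

How it is judged:
By the outcome, as a careful person would: the job done as asked, in the order asked, and still so for the second after the job is handed in, with the robot touching nothing.
It also fails if it takes over 32 s, if anything falls off the work surface, if the arm or the gripper's body presses on something with over 40 N, if the wrist force passes 120 N, or if a joint passes its speed limit or range.

## Working session

There is one attempt and no reset: what is moved stays moved. The work goes in short steps, Python scripts to look and compute and a tool call to move; the robot and the scene stay as the last step left them, time stands still between calls to the robot, and variables do not carry over. Pictures are saved under pics/ and viewed, at most 10 in all, crops included, and the job is handed in when it is done.

Besides the shell and the picture viewer there is one more tool, called by a JSON object that holds its "fn" and its "kwargs". arm_command: Moves the arm, as the interface text tells. Its arguments: {"type":"object","properties":{"moves":{"type":"string"},"grip":{"type":"number"},"force":{"type":"number"}},"required":["moves"]}

```bash
mkdir -p pics; python3 - <<'E'
from plant import robot
import cv2,numpy as np
for n in("scene","side"):
    cv2.imwrite(f"pics/{n}0.png",robot.snapshot(n)[:,:,::-1])
    c=robot.get_calibration(n);print(n,{k:(np.round(v,4).tolist() if k=="extrinsics" else v) for k,v in c.items()})
E
```

```text
scene {'fovy': 53.505323186806024, 'cx': 255.45316762064445, 'cy': 194.45510818518818, 'extrinsics': [[0.8697, -0.4935, 0.0006, -0.4965], [0.3583, 0.6322, 0.687, -0.3408], [-0.3394, -0.5972, 0.7267, -0.6684], [0.0, 0.0, 0.0, 1.0]]}
side {'fovy': 56.19941380884149, 'cx': 252.55390076582893, 'cy': 190.87359230248, 'extrinsics': [[0.295, -0.9555, -0.0057, -0.107], [0.617, 0.1859, 0.7647, -0.4572], [-0.7296, -0.2291, 0.6444, -0.4356], [0.0, 0.0, 0.0, 1.0]]}
```

View pics/scene0.png

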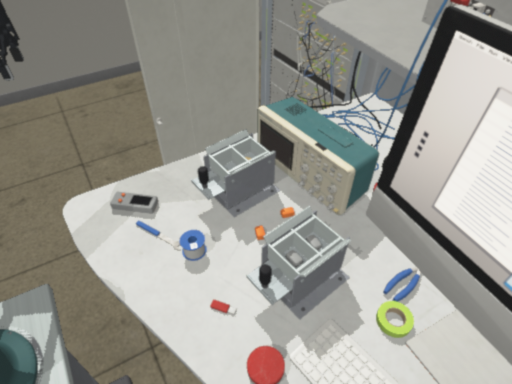

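View pics/side0.png

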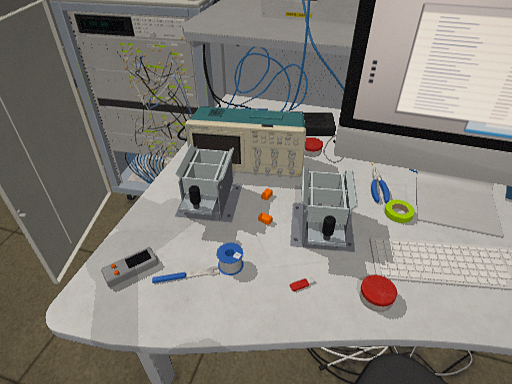

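The scene view shows two hoppers: one at about (240,170) with its knob at (203,175), the other at (305,255) with its knob at (265,273). Grey blocks seem to lie in the right one. I'll check this in an enlarged crop.

```bash
python3 - <<'E'
import cv2,numpy as np
a=cv2.imread("pics/scene0.png");b=cv2.imread("pics/side0.png")
f=lambda i,x,y,w,h,s:cv2.resize(i[y:y+h,x:x+w],None,fx=s,fy=s,interpolation=cv2.INTER_CUBIC)
# scene crop x190-360,y125-315 x3 ; side crop
A=f(a,190,125,170,190,3);B=f(b,285,150,85,110,3);C=f(b,165,130,85,110,3)
B=np.vstack([B,C])[:570]; h=min(A.shape[0],B.shape[0])
cv2.imwrite("pics/crop.png",np.hstack([A[:h],B[:h]]))
E
```

```text
(no output)
```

View pics/crop.png

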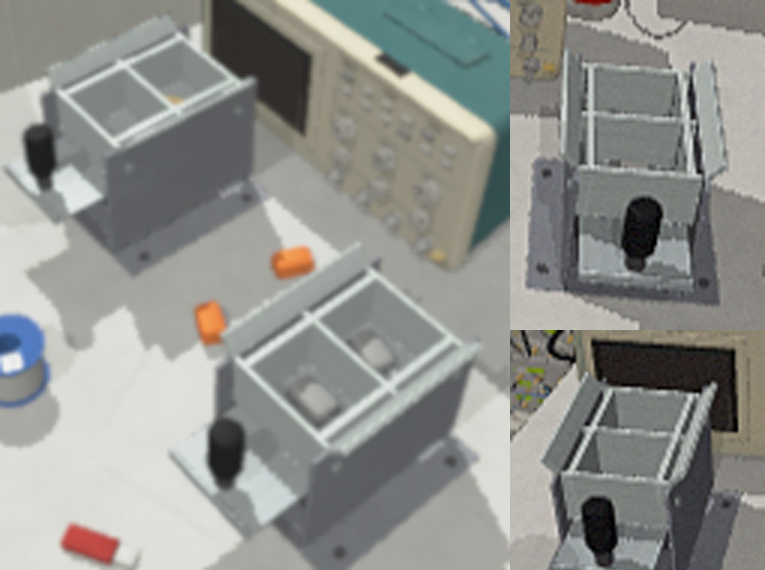

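The ferrite hopper is the lower right one: scene knob (265,273), with grey blocks visible in both of its bays at crop (315,395) and (372,350). The upper left hopper, knob (203,175), shows a brass glint at crop (175,100), so it is left alone. The orange blocks on the desk are decoys. Next I'll measure the knob and the slide direction.

```bash
cat >h.py <<'E'
import numpy as np
from plant import robot
def ray(n,u,v,c=None):
    c=c or robot.get_calibration(n);E=np.array(c["extrinsics"]);f=192/np.tan(np.radians(c["fovy"]/2))
    d=E[:3,:3].T@np.array([(u-c["cx"])/f,-(v-c["cy"])/f,-1]);return -E[:3,:3].T@E[:3,3],d
def onz(n,u,v,z,c=None):
    o,d=ray(n,u,v,c);return o+d*(z-o[2])/d[2]
E
python3 - <<'E'
from h import *
np.set_printoptions(precision=4,suppress=True)
S=lambda x,y,z:onz("scene",190+x/3,125+y/3,z)
D=lambda x,y,z:onz("side",285+(x-510)/3,150+y/3,z)
print("knob",S(227,428,.128),D(645,206,.128),"B",S(39,132,.128))
P=[S(325,440,.118),S(462,343,.118),S(237,362,.118),S(375,272,.118)]
for p in P:print(p)
for a,b in((0,1),(2,3)):
    d=P[b]-P[a];print(np.linalg.norm(d),np.degrees(np.arctan2(d[1],d[0])))
d=P[2]-P[0];print("acrossyaw-90",np.linalg.norm(d),np.degrees(np.arctan2(d[1],d[0]))-90)
Q=[D(581,172,.118),D(699,176,.118),D(588,66,.118),D(684,68,.118)]
for p in Q:print(p)
d=Q[0]-Q[1];print(np.linalg.norm(d),np.degrees(np.arctan2(d[1],d[0]))-90)
for a,b in((0,2),(1,3)):
    d=Q[b]-Q[a];print(np.linalg.norm(d),np.degrees(np.arctan2(d[1],d[0])))
s=robot.observe();print(s["time_s"],s["ee_pos"],s["ee_rot"],s["finger_gap"],s["ft_force"])
E
```

```text
knob [ 0.5297 -0.1098  0.128 ] [ 0.5265 -0.1107  0.128 ] B [0.5389 0.1865 0.128 ]
[ 0.5807 -0.1412  0.118 ]
[ 0.6995 -0.1245  0.118 ]
[ 0.5639 -0.065   0.118 ]
[ 0.6856 -0.047   0.118 ]
0.11994796327837946 7.998687920497606
0.12302187106817031 8.43358782994497
acrossyaw-90 0.07794317469609637 12.414227377366586
[ 0.558  -0.0633  0.118 ]
[ 0.5776 -0.1423  0.118 ]
[ 0.6806 -0.0464  0.118 ]
[ 0.6996 -0.1186  0.118 ]
0.08139198716409123 13.9240904966571
0.12378641910341837 7.834028160984637
0.12430852284533302 10.989216503086464
0.1 [0.2393 0.6305 0.2521] [-179.8826   -0.0048  159.2119] 0.08537037798794078 [ 0.4633  0.3159 -0.9854]
```

The knob is at about (0.528, -0.110), with the two cameras agreeing to 3 mm, and the slide's yaw is about 10°. Going above it.

{"fn": "arm_command", "kwargs": {"moves": "-3.8 -4.2 0 0 0 0;-3.8 -4.2 0 0 0 0;-3.8 -4.2 0 0 0 0;-3.8 -4.2 0 0 0 0;-3.8 -4.2 0 0 0 0;-3.8 -4.2 0 0 0 0;-3.8 -4.2 0 0 0 0;-3.8 -4.2 0 0 0 0;-3.8 -4.2 0 0 0 0;-3.8 -4.2 0 0 0 0;-3.8 -4.2 0 0 0 0;-3.8 -4.2 0 0 0 0;-3.8 -4.2 0 0 0 0;-3.8 -4.2 0 0 0 0", "grip": -1}}

```text
time_s: 1.85
ee_pos: [0.5284, -0.1093, 0.2529]
ee_rot: [180.0, -0.0, 159.2]
ft_force: [1.7, 0.7, 0.1]
finger_gap: 0.0852
grip_force: 0.0
```

{"fn": "arm_command", "kwargs": {"moves": "0 0 0 0 0 10.7;0 0 0 0 0 10.7;0 0 0 0 0 10.7;0 0 0 0 0 10.7;0 0 0 0 0 10.7;0 0 0 0 0 10.7;0 0 0 0 0 10.7;0 0 0 0 0 10.7;0 0 0 0 0 10.7;0 0 0 0 0 10.7;0 0 0 0 0 10.7;0 0 0 0 0 10.7;0 0 0 0 0 10.7;0 0 0 0 0 10.2;0 0 0 0 0 0;0 0 0 0 0 0"}}

```text
time_s: 3.85
ee_pos: [0.528, -0.1074, 0.253]
ee_rot: [-180.0, 0.0, 10.1]
ft_force: [0.2, -0.8, 0.3]
finger_gap: 0.0855
grip_force: 0.0
```

```bash
python3 - <<'E'
from h import *
import cv2
s=robot.observe();c=robot.get_calibration("wrist")
cv2.imwrite("pics/w1.png",robot.snapshot("wrist")[:,:,::-1])
import pickle;pickle.dump(c,open("w1.pkl","wb"));print(s["time_s"],s["ee_pos"],s["ee_rot"],s["joint_pos"],s["ft_force"])
E
```

```text
3.85 [ 0.52803849 -0.1074065   0.25297632] [-1.79986433e+02  2.98212086e-02  1.00839084e+01] [-1.41461115e+01  3.77720160e-01  1.08563611e+02  1.41222432e-04
  7.10914306e+01  6.57699379e+01] [ 0.19728117 -0.82849262  0.27606189]
```

View pics/w1.png

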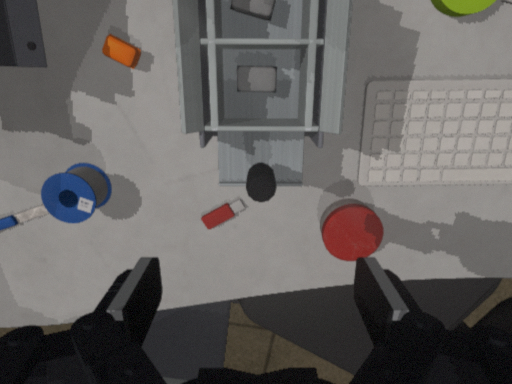

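The wrist view shows the ferrite hopper square to the tool, its rims running level and upright, with ferrites at (257,78) and (255,5). The knob is at (261,182).

```bash
python3 - <<'E'
from h import *
import pickle;c=pickle.load(open("w1.pkl","rb"))
np.set_printoptions(precision=4,suppress=True)
E=np.array(c["extrinsics"]);f=192/np.tan(np.radians(c["fovy"]/2))
def pr(p):
    q=E[:3,:3]@p+E[:3,3];return np.array([c["cx"]-f*q[0]/q[2],c["cy"]+f*q[1]/q[2]])
print("cam",-E[:3,:3].T@E[:3,3])
for x,y in((.528,-.110),(.528,-.112),(.53,-.11)):print(pr([x,y,.128]),pr([x,y,.107]),pr([x,y,.086]))
a=onz("wrist",203,128,.118,c);b=onz("wrist",322,128,.118,c);print(a,b,np.degrees(np.arctan2((a-b)[1],(a-b)[0]))-90)
for z in(.107,):print(onz("wrist",261,182,z,c))
for u in (209,314):   # left/right rim lines far/near
    pass
l0,l1=onz("wrist",211,125,.118,c),onz("wrist",204,41,.118,c);r0,r1=onz("wrist",310,125,.118,c),onz("wrist",313,41,.118,c)
for p,q in((l0,l1),(r0,r1)):d=q-p;print(np.degrees(np.arctan2(d[1],d[0])),np.linalg.norm(d))
E
```

```text
cam [ 0.6099 -0.092   0.3747]
[261.5692 188.4894] [261.2629 180.3045] [260.9971 173.2022]
[264.1341 188.9224] [263.6464 180.7102] [263.2232 173.5838]
[262.0385 186.0518] [261.6982 178.0212] [261.403  171.0549]
[ 0.5642 -0.0588  0.118 ] [ 0.5799 -0.1468  0.118 ] 10.103537087532075
[ 0.5265 -0.11    0.107 ]
12.37268912461274 0.05790783739843653
10.93700388688687 0.05787108178391386
```

Knob confirmed at (0.527, -0.110) and yaw 10.1°. Descending and gripping.

{"fn": "arm_command", "kwargs": {"moves": "-0.1 0.2 4 0 0 0;0 0 4 0 0 0;0 0 3 0 0 0;0 0 2 0 0 0;0 0 1.1 0 0 0;0 0 0 0 0 0;0 0 0 0 0 0"}}

```text
time_s: 4.78
ee_pos: [0.5285, -0.1098, 0.1134]
ee_rot: [180.0, -0.1, 9.9]
ft_force: [0.6, 0.8, 0.3]
finger_gap: 0.0852
grip_force: 0.0
```

{"fn": "arm_command", "kwargs": {"moves": "0 0 0 0 0 0;0 0 0 0 0 0;0 0 0 0 0 0;0 0 0 0 0 0;0 0 0 0 0 0;0 0 0 0 0 0;0 0 0 0 0 0;0 0 0 0 0 0", "grip": 1, "force": 30}}

```text
time_s: 5.78
ee_pos: [0.5279, -0.1101, 0.1127]
ee_rot: [179.9, -0.0, 9.9]
ft_force: [-2.4, -4.8, 5.3]
finger_gap: 0.023
grip_force: 29.9
```

Gripped: gap 23 mm on the 24 mm knob. Pulling 70 mm out.

{"fn": "arm_command", "kwargs": {"moves": "-0.5 0 0 0 0 0;-1 0 0 0 0 0;-1 0 0 0 0 0;-1 0 0 0 0 0;-1 0 0 0 0 0;-1 0 0 0 0 0;-1 0 0 0 0 0;-0.5 0 0 0 0 0;0 0 0 0 0 0;0 0 0 0 0 0;0 0 0 0 0 0"}}

```text
time_s: 7.15
ee_pos: [0.459, -0.1221, 0.1127]
ee_rot: [179.9, -0.0, 9.9]
ft_force: [0.6, -4.6, 4.7]
finger_gap: 0.0229
grip_force: 30.3
```

```bash
python3 - <<'E'
from h import *
import cv2
w=robot.snapshot("wrist");a=robot.snapshot("scene")[190:320,230:370]
w=w[:,:,::-1];a=cv2.resize(a[:,:,::-1],None,fx=2,fy=2,interpolation=cv2.INTER_CUBIC)
o=np.zeros((384,792,3),np.uint8);o[:,:512]=w;o[:260,512:]=a
cv2.imwrite("pics/p2.png",o);s=robot.observe();print(s["ee_pos"],s["ft_force"],s["finger_gap"])
E
```

```text
[ 0.45901223 -0.12207286  0.11268614] [ 0.76183818 -4.78383058  4.43517079] 0.022901816004567567
```

View pics/p2.png

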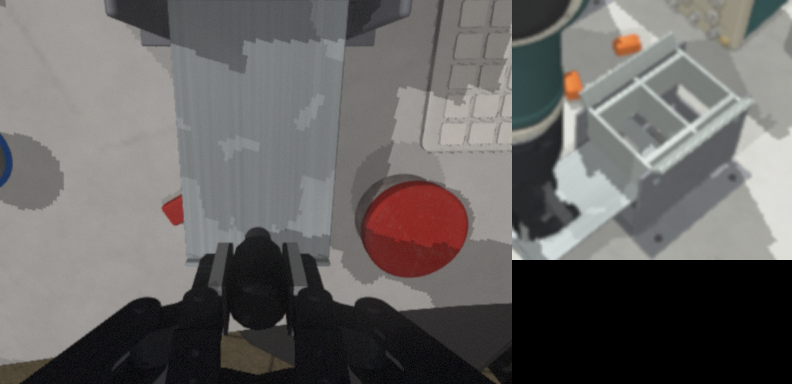

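The gate is out 70 mm with the knob held at (258,280). The scene inset shows the far bay open and empty down to the tray. Pushing shut, slowly at the end.

{"fn": "arm_command", "kwargs": {"moves": "0.5 0 0 0 0 0;1 0 0 0 0 0;1 0 0 0 0 0;1 0 0 0 0 0;1 0 0 0 0 0;1 0 0 0 0 0;0.8 0 0 0 0 0;0.5 0 0 0 0 0;0.2 0 0 0 0 0;0.1 0 0 0 0 0;0 0 0 0 0 0;0 0 0 0 0 0"}}

```text
time_s: 8.75
ee_pos: [0.5278, -0.11, 0.1127]
ee_rot: [180.0, 0.1, 9.9]
ft_force: [-3.7, -6.0, 6.9]
finger_gap: 0.0228
grip_force: 30.6
```

{"fn": "arm_command", "kwargs": {"moves": "0.1 0 0 0 0 0;0.1 0 0 0 0 0;0 0 0 0 0 0;0 0 0 0 0 0"}}

```text
time_s: 9.25
ee_pos: [0.5279, -0.11, 0.1126]
ee_rot: [180.0, 0.4, 10.0]
ft_force: [-9.0, -6.8, 12.7]
finger_gap: 0.0233
grip_force: 31.0
```

It is hard against the stop: force rises with no further motion. Easing the command, then releasing and rising.

{"fn": "arm_command", "kwargs": {"moves": "-0.2 0 0 0 0 0;0 0 0 0 0 0"}}

```text
time_s: 9.5
ee_pos: [0.5278, -0.11, 0.1127]
ee_rot: [180.0, 0.1, 9.9]
ft_force: [-2.6, -5.4, 6.5]
finger_gap: 0.0233
grip_force: 30.5
```

{"fn": "arm_command", "kwargs": {"moves": "0 0 0 0 0 0;0 0 0 0 0 0;0 0 0 0 0 0;0 0 0 0 0 0;0 0 0 0 0 0;0 0 0 0 0 0;0 0 0 0 0 0", "grip": -1}}

```text
time_s: 10.38
ee_pos: [0.5286, -0.1094, 0.1123]
ee_rot: [-180.0, -0.0, 9.9]
ft_force: [0.4, 0.1, -0.5]
finger_gap: 0.085
grip_force: 0.0
```

{"fn": "arm_command", "kwargs": {"moves": "0 0 -1 0 0 0;0 0 -2 0 0 0;0 0 -3 0 0 0;0 0 -4 0 0 0;0 0 -4 0 0 0;0 0 0 0 0 0;0 0 0 0 0 0"}}

```text
time_s: 11.25
ee_pos: [0.5284, -0.1094, 0.2525]
ee_rot: [180.0, -0.0, 9.9]
ft_force: [-1.3, -0.4, -0.0]
finger_gap: 0.0853
grip_force: 0.0
```

```bash
python3 - <<'E'
from h import *
import cv2
w=robot.snapshot("wrist");a=robot.snapshot("scene")[190:320,230:370];b=robot.snapshot("side")[155:255,280:373]
o=np.zeros((480,792,3),np.uint8);o[:384,:512]=w[:,:,::-1]
o[:260,512:]=cv2.resize(a[:,:,::-1],None,fx=2,fy=2,interpolation=cv2.INTER_CUBIC)
o[265:465,512:698]=cv2.resize(b[:,:,::-1],None,fx=2,fy=2,interpolation=cv2.INTER_CUBIC)
cv2.imwrite("pics/p3.png",o);s=robot.observe();print(s["ee_pos"],s["ft_force"],s["finger_gap"])
E
```

```text
[ 0.52763658 -0.10918237  0.25073143] [ 0.3149331  0.1375277 -0.66375  ] 0.08525735646957548
```

View pics/p3.png

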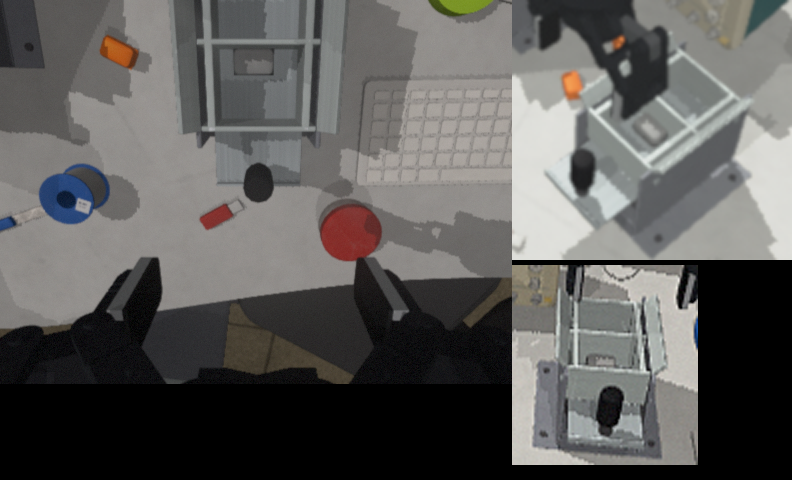

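The near ferrite is still in its bay at (253,60). The far bay is empty, the knob is back at (258,182) (shut), and the gripper is open and clear.

```bash
python3 -c "
from plant import robot
print(robot.close_job())"
```

```text
the job is handed in; nothing more can be done
None
```

The job is handed in: I pulled the ferrite hopper's gate out 70 mm, pushed it fully shut and let go of it, and the final pictures show the far bay empty and the near ferrite still in its bay; I did not see the dropped ferrite in the tray itself, and I left the brass hopper's gate alone.

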